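# Put the arched honey plaque away in the slotted rack

### The job

That honey is finished: take the wooden plaque with the arched (round) top out of its stand and put it, top up, on edge and roughly centred in the free middle slot of the slotted rack, between the two dark slates, its foot down on the slot's floor; then let go of it. Leave the square-topped and the gabled plaques where they are in their stands.

Things in the scene. Friction and masses are not known exactly. Their poses are not given: they have to be found in the camera images.
- arched_center (a point): light wooden plaque, arched top (upper 40 mm a half circle), 12 mm thick (x), 80 wide (y), 120 high (z, to its top), upright in a dark fixed stand 56 x 100 x 30 mm (slot 18 mm wide, 22 deep, open above). To be moved: loose, about 90 g, lifts straight out, pinched across its thickness near the top. Point: plaque's centre, 60 mm above its foot.
- square_center (a point): light wooden plaque, square top, 12 mm thick (x), 80 wide (y), 120 high (z, to its top), upright in a dark fixed stand 56 x 100 x 30 mm (slot 18 mm wide, 22 deep, open above). Not to be moved. Point: plaque's centre, 60 mm above its foot.
- gabled_center (a point): light wooden plaque, gabled top (upper 40 mm a triangle), 12 mm thick (x), 80 wide (y), 120 high (z, to its top), upright in a dark fixed stand 56 x 100 x 30 mm (slot 18 mm wide, 22 deep, open above). Not to be moved. Point: plaque's centre, 60 mm above its foot.
- middle_slot (a point): centre of the floor (12 mm above the table) of the middle of three slots in a brown fixed rack, 220 mm across the slots (x), 110 along them (y). Slot 20 mm wide up to 28 mm above its floor, then flaring at 45 degrees to 60 wide at 48 mm; ends open. Each outer slot, 60 mm away along x, holds a loose dark slate on edge, 10 mm thick, 90 wide, 75 high.
Mind the look-alikes: they are no part of the job. Leave any red or turquoise look-alike of the part that bears arched_center alone.

How it is judged:
At the end, for the whole second after the job is handed in: Arched plaque at rest in the middle slot: centre 45 to 68 mm above the slot floor, within 25 mm of its middle across and 30 mm along it, under 0.38 rad off upright, width within 0.35 rad of the slot's direction; the square and gabled plaques within 30 mm of their starts (z of arched_center in the frame of middle_slot between 0.045 and 0.068 m and x of arched_center in the frame of middle_slot between -0.025 and 0.025 m and y of arched_center in the frame of middle_slot between -0.03 and 0.03 m and angle between arched_center's own z axis and vertical below 0.38 rad and angle between the y axis of arched_center and the y axis of middle_slot, either way round below 0.35 rad and linear speed of arched below 0.02 m/s and distance of each of square_center, gabled_center from where it was at the start of the episode below 0.03 m); the robot touches nothing.
It fails at once if the square plaque is pulled out or knocked over (its centre moved more than 50 mm) (distance of square_center from where it was at the start of the episode above 0.05 m).
It fails at once if the gabled plaque is pulled out or knocked over (its centre moved more than 50 mm) (distance of gabled_center from where it was at the start of the episode above 0.05 m).
It also fails if it takes over 37 s, if anything falls off the work surface, if the arm or the gripper's body presses on something with over 40 N, if the wrist force passes 120 N, or if a joint passes its speed limit or range.

### The arm

A 6-joint arm with a two-finger parallel gripper is mounted at the origin on the work surface. World frame = base frame: x ahead of the robot, y to its left, z up, the work surface at z = 0. Lengths are in m, angles in rad, forces in N, time in s.
With the tool pointing down it reaches from about 0.35 to 0.775 m from the base axis. Payload 5.5 kg.
Tool frame: the origin (TCP) lies midway between the tips of the shut fingers; the grasp point (between the pads) lies 19 mm behind it; z points along the fingers, y is the line along which they close (so a half turn about z gives the same grasp; the last joint's range is limited). The gripper opens to 85 mm and grips with 20 to 120 N. Pads are 22 mm wide; open, the fingers measure 114 mm over their backs; the gripper's body (76 mm by 85 mm) begins 54 mm behind the grasp point. The pads swing forward as they close: fully open they stand 13 mm farther back than shut.
Start: joints at [-1.265, 0.313, 0.046, 1.304, 0, 1.431], TCP at [0.248, -0.519, 0.231] pointing down, gripper open.
Joint ranges: [-2.76, 2.76], [-0.86, 1.69], [-1.03, 1.26], [-2.2, 2.34], [-1.47, 1.5], [-3.14, 3.14]. Speed limits (rad/s): [2.57, 2.57, 3.14, 3.14, 3.14, 3.14].

### API

Orientations are given as a 3x3 rotation matrix whose columns are the frame's x, y, z axes.
In Python, from workcell import arm gives the robot as it stands.
- The arm moves only by the tool servo_tool, never from a script. Its argument "deltas" is a list of rows, each a list of 3 entries, a list of its own where there are three numbers: the shift along the tool's x, y, z in m, then the turn, a rotation vector about the tool's x, y, z in rad, then the finger opening in m, from 0 to 0.0854. A call has 1 to 8 rows; each row is the pose to reach, as a shift and turn from the pose commanded when the call began, along the tool's axes at that moment; what a row does not reach only later rows make up. A row lasts 1/10 s, in which the tool goes at most 50 mm and 8.59 degrees, less where a joint would pass 70% of its speed; a pose out of reach is approached as far as the arm can. A call with a gripper value outside its range is refused whole. The fingers move at their own pace and stop on an object; "force" is the grip in N (left out, the last holds). Time passes only in rows, so rows that repeat a pose let the fingers close. It gives the time, the measured TCP pose, the force, the opening and the grip force at its end, in the units of the state.
- arm.sense(): the state, without advancing time (a new reading comes with each control period).
- arm.capture(name): name is "scene" or "side" or "wrist"; returns a dict with "img" (384x512x3 uint8, red, green, blue), "K" (3x3 intrinsics, pixels), "view" (4x4, takes a point from world to camera coordinates); the wrist camera has in their place "T_tool_cam" (4x4, takes a point from camera to tool coordinates, whose origin is the TCP and whose axes are the flange's). Camera axes: x right, y down, z forward; pixel columns grow to the right and rows downward; lengths in m; the calibration is good to about 2 mm. The wrist camera is an equidistant fisheye: a pixel r from the principal point sees the ray r / f radians off the axis. A picture is of the moment at which its call begins: read the wrist's pose just before it. There is no depth.
- arm.close_job(): hands the job in; it is judged then, once.
The state is a dict: "time_s": time; "q": joint angles; "joint_velocities": joint speeds; "joint_torque": joint torques, N m; "eef_pos": TCP position; "tool_rot": TCP orientation; "wrist_force": force on the tool from outside, world axes, zero at the start; "torque": the same for the moment, N m; "width": finger opening in m; "grip_force": force on a finger pad.
Only numpy, scipy, OpenCV 4.12 (cv2) and the standard library are available. Lean on these libraries where they do the work, as an engineer would, in place of code of your own. Each camera call takes 0.05 s, during which the arm holds its last target. There are 200 camera calls.

## Working session

There is one attempt and no reset: what is moved stays moved. The work goes in short steps, Python scripts to look and compute and a tool call to move; the robot and the scene stay as the last step left them, time stands still between calls to the robot, and variables do not carry over. Pictures are saved under pics/ and viewed, at most 10 in all, crops included, and the job is handed in when it is done.

Besides the shell and the picture viewer there is one more tool, called after ">>>" by a JSON object that holds its "method" and its "body". servo_tool: Moves the arm, as the interface text tells. Its arguments: {"type":"object","properties":{"deltas":{"type":"array","items":{"type":"array"}},"force":{"type":"number"}},"required":["deltas"]}

```bash
mkdir -p pics; python3 - <<'E'
from workcell import arm
import cv2,numpy as np,pickle
s=arm.sense();print(s['time_s'],s['eef_pos'],s['tool_rot'],s['width'])
d={n:arm.capture(n) for n in("scene","side","wrist")}
pickle.dump((s,d),open('cap0.pkl','wb'))
for n in d: cv2.imwrite(f'pics/{n}0.png',d[n]['img'][:,:,::-1])
for n in("scene","side"):print(d[n]['K'],d[n]['view'])
E
```

```text
0.0 [ 0.24775912 -0.51831152  0.23041363] [[ 9.02275050e-01  4.31160586e-01 -5.32187996e-04]
 [ 4.31160828e-01 -9.02273405e-01  1.74443616e-03]
 [ 2.71953042e-04 -1.80341984e-03 -9.99998337e-01]] 0.08513433142225356
[[420.54696632   0.         264.0848009 ]
 [  0.         420.54696632 195.16289089]
 [  0.           0.           1.        ]] [[ 0.53918092  0.84218343 -0.00331861 -0.35760034]
 [ 0.45487648 -0.29453181 -0.84043941 -0.12221789]
 [-0.70878158  0.45163933 -0.54189537  1.49147222]
 [ 0.          0.          0.          1.        ]]
[[447.99022001   0.         252.71618737]
 [  0.         447.99022001 191.87466323]
 [  0.           0.           1.        ]] [[-0.76271433 -0.64658997  0.01372065  0.45932341]
 [-0.48625037  0.55933252 -0.67134768  0.24480923]
 [ 0.42641227 -0.51871816 -0.74101555  0.95063596]
 [ 0.          0.          0.          1.        ]]
```

View pics/scene0.png

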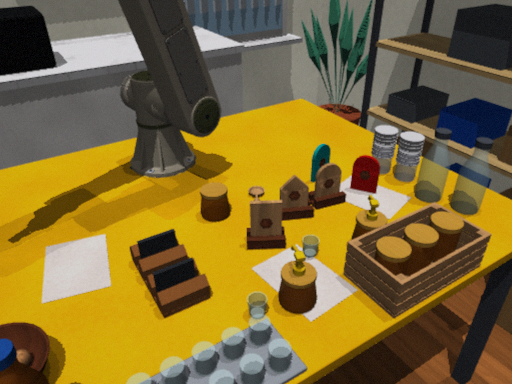

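View pics/side0.png

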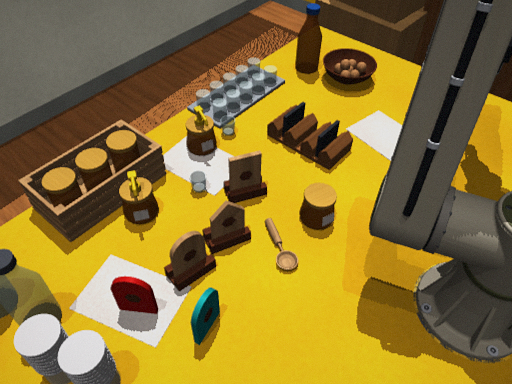

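The candidates for the arched plaque are:
- wooden arched: scene (328,185), side (188,258)
- red: scene (365,173), side (135,295)
- turquoise: scene (320,162), side (205,315)
- square wooden: scene (266,222)
- gabled wooden: scene (294,197)

The light wooden one with the round top at scene (328,185) fits the description. I'll confirm it in an enlarged mosaic.

```bash
python3 - <<'E'
import cv2,numpy as np,pickle
s,d=pickle.load(open('cap0.pkl','rb'))
def c(n,x,y):  # 80x60 -> 400x300
    return cv2.resize(d[n]['img'][y:y+60,x:x+80,::-1],(400,300),interpolation=cv2.INTER_CUBIC)
cv2.imwrite('pics/mos.png',np.vstack([np.hstack([c('scene',290,152),c('side',150,228)]),
 np.hstack([cv2.resize(d['scene']['img'][225:315,120:240-0,::-1],(400,300),interpolation=cv2.INTER_CUBIC),cv2.resize(d['side']['img'][92:173,260:368,::-1],(400,300),interpolation=cv2.INTER_CUBIC)])]))
E
```

```text
(no output)
```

View pics/mos.png

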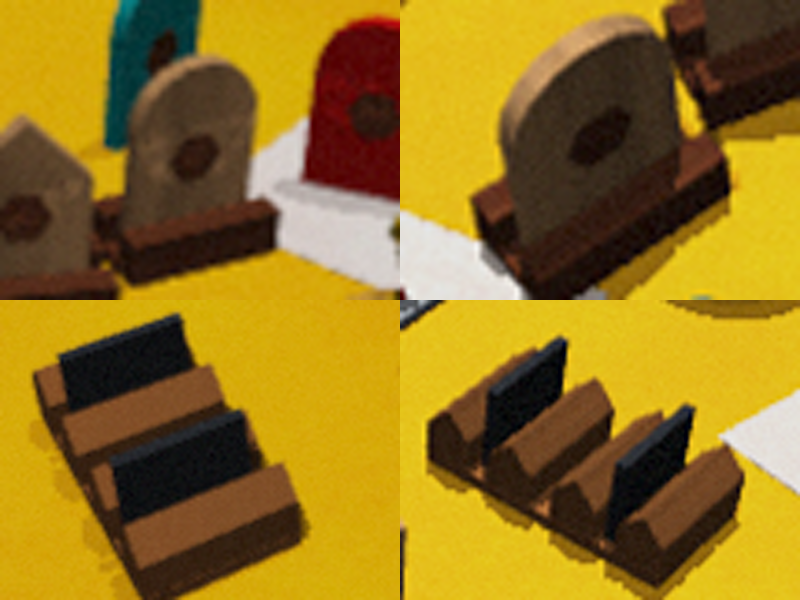

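The mosaic confirms it: the light wooden round-topped plaque is at scene (328,185) and side (188,258). The middle slot lies between the two dark slates, around scene (165,262) and side (315,130). Next I fit the poses of both.

```bash
cat > h.py <<'E'
import numpy as np,pickle
from scipy.optimize import least_squares
def proj(c,P):
    P=np.atleast_2d(P);C=P@c['view'][:3,:3].T+c['view'][:3,3];p=C@c['K'].T;return p[:,:2]/p[:,2:]
def place(v,L):  # v x,y,yaw; local x=n, y=u
    c,s=np.cos(v[2]),np.sin(v[2]);L=np.array(L,float)
    return np.c_[v[0]+c*L[:,0]-s*L[:,1],v[1]+s*L[:,0]+c*L[:,1],L[:,2]]
def fit(d,obs,x0):
    f=lambda v:np.concatenate([(proj(d[n],place(v,[o[0] for o in ob]))-[o[1] for o in ob]).ravel() for n,ob in obs.items()])
    r=least_squares(f,x0,loss='soft_l1');return r.x,f(r.x).reshape(-1,2)
E
python3 - <<'E'
from h import *
s,d=pickle.load(open('cap0.pkl','rb'))
m=.001
# local x axis n points toward scene cam
st={'scene':[((.028,.05,.03),(345.6,193)),((.028,-.05,.03),(315,201)),((.028,.05,0),(345,200.6)),((.028,-.05,0),(315.6,208.6)),((.006,0,.128),(331,163.8))],
'side':[((-.028,-.05,.03),(215.4,258)),((-.028,-.05,0),(215.6,265)),((-.028,.05,.03),(175.4,280.4)),((.028,.05,.03),(165,266.4)),((0,0,.128),(190,231.5))]}
for y in(-.6,-.4): print('stand',*fit(d,st,[.45,.1,y]))
# rack: local x toward scene cam-left (near slate = +x)
rk={'scene':[((-.06,-.045,.087),(138.6,241.5)),((-.06,.045,.087),(174.6,230.4)),((.06,-.045,.087),(153.9,273.6)),((.06,.045,.087),(192.9,258.6)),((-.03,-.055,.06),(139.5,260.4)),((-.03,.055,.06),(183.6,245.4))],
'side':[((.06,.045,.087),(260+87/3.704,92+90/3.704)),((.06,-.045,.087),(260+165/3.704,92+40/3.704)),((-.06,.045,.087),(260+218/3.704,92+160/3.704)),((-.06,-.045,.087),(260+290/3.704,92+107/3.704)),
((.03,.055,.06),(289.7,131.1)),((.03,-.055,.06),(316.7,113.6)),((-.03,.055,.06),(307.2,140.6)),((-.03,-.055,.06),(330.2,122.2))]}
print('rack',*fit(d,rk,[.5,-.3,-.6]))
E
```

```text
stand [ 0.51346879  0.31728    -0.18681144] [[ 0.41538303  0.97877647]
 [ 1.06304613  0.02910611]
 [-0.00476281  1.77880031]
 [-0.18812186  0.94878829]
 [-0.75571395  0.9079187 ]
 [ 0.85081198 -0.14830042]
 [ 1.26956465  0.31736581]
 [ 2.42909867  2.18295283]
 [-1.13835949 -1.45645079]
 [-4.07723229  3.03340716]]
stand [ 0.51346879  0.31728    -0.18681139] [[ 0.41538282  0.97877569]
 [ 1.06304683  0.02910619]
 [-0.00476301  1.77879952]
 [-0.18812117  0.94878837]
 [-0.75571403  0.90791845]
 [ 0.85081211 -0.14830104]
 [ 1.26956478  0.31736519]
 [ 2.42910016  2.1829538 ]
 [-1.1383592  -1.45644918]
 [-4.07723201  3.03340766]]
rack [ 0.56627284 -0.20438766 -0.04577189] [[-1.11516889 -0.34898723]
 [-0.05760486 -1.17283651]
 [-0.46355523 -1.33373751]
 [ 0.4449457  -0.6504907 ]
 [-0.7086225  -1.49096091]
 [ 0.5608004  -1.91815965]
 [ 0.41289066 -0.33336252]
 [-0.34251487 -1.03805818]
 [-0.28868709  0.52130762]
 [ 0.20139571 -0.71832844]
 [-0.49243406 -1.0094254 ]
 [-3.12310489 -1.31367997]
 [-0.94907034 -0.55076314]
 [ 0.20146121 -0.76494259]]
```

Both fits agree to 1–3 px. The stand is at about (0.513, 0.317) with yaw −0.19, and the rack slot at about (0.566, −0.204) with yaw −0.05. Both are within reach. Now I start moving toward the arched plaque.

```bash
cat > go.py <<'E'
import sys,numpy as np
from scipy.spatial.transform import Rotation as R
from workcell import arm
s=arm.sense();p=np.array(s['eef_pos']);T=np.array(s['tool_rot'])
for a in sys.argv[1:]:
    x,y,z,ya=map(float,a.split(','))
    G=min(([[-np.sin(k)*-1,np.cos(k),0],[-np.cos(k),np.sin(k),0],[0,0,-1]] for k in(0,)),key=lambda _:0)
    best=None
    for k in(ya,ya+np.pi):
        yy=np.array([np.cos(k),np.sin(k),0]);zz=np.array([0,0,-1.]);M=np.c_[np.cross(yy,zz),yy,zz]
        r=R.from_matrix(T.T@M).as_rotvec()
        if best is None or np.linalg.norm(r)<np.linalg.norm(best):best=r
    print(a,(T.T@(np.array([x,y,z])-p)).round(4),best.round(3))
print(s['time_s'],p.round(4),round(s['width'],4),np.round(s['wrist_force'],1),np.round(s['q'],2),round(s['grip_force'],1))
E
sed -i '/G=min/d' go.py; python3 go.py 0.48,-0.15,0.25,-0.187 0.513,0.317,0.25,-0.187
```

```text
0.48,-0.15,0.25,-0.187 [ 0.3684 -0.2324 -0.019 ] [-0.001 -0.001 -0.938]
0.513,0.317,0.25,-0.187 [ 0.5995 -0.6395 -0.0184] [-0.001 -0.001 -0.938]
0.15 [ 0.2478 -0.5185  0.2306] 0.0852 [ 0.1 -0.7 -0. ] [-1.26  0.31  0.05  1.3  -0.    1.43] 0.0
```

>>> {"method": "servo_tool", "body": {"deltas": [[[0.04,-0.025,-0.01],[0,0,-0.13],0.06],[[0.08,-0.05,-0.019],[0,0,-0.26],0.06],[[0.12,-0.075,-0.019],[0,0,-0.39],0.06],[[0.16,-0.1,-0.019],[0,0,-0.52],0.06],[[0.2,-0.125,-0.019],[0,0,-0.65],0.06],[[0.24,-0.15,-0.019],[0,0,-0.78],0.06],[[0.28,-0.18,-0.019],[0,0,-0.9],0.06],[[0.32,-0.21,-0.019],[0,0,-0.938],0.06]], "force": 40}}

```text
time_s: 0.95
eef_pos: [0.4466, -0.1896, 0.2502]
tool_rot: [[0.183, 0.983, 0.0], [0.983, -0.183, -0.0], [-0.0, 0.0, -1.0]]
wrist_force: [1.2, -0.3, -0.9]
width: 0.0602
grip_force: 0.0
```

```bash
python3 go.py 0.513,0.317,0.25,-0.187
```

```text
0.513,0.317,0.25,-0.187 [ 5.102e-01 -2.750e-02  2.000e-04] [0.    0.    0.003]
0.95 [ 0.4466 -0.1896  0.2502] 0.0602 [ 1.2 -0.3 -0.9] [-0.57  0.13 -0.14  1.3  -0.    1.19] 0.0
```

>>> {"method": "servo_tool", "body": {"deltas": [[[0.045,0,0],[0,0,0],0.06],[[0.09,-0.005,0],[0,0,0],0.06],[[0.135,-0.01,0],[0,0,0],0.06],[[0.18,-0.01,0],[0,0,0],0.06],[[0.225,-0.015,0],[0,0,0],0.06],[[0.27,-0.02,0],[0,0,0],0.06],[[0.315,-0.02,0],[0,0,0],0.06],[[0.36,-0.0275,0],[0,0,0],0.06]]}}

```text
time_s: 1.75
eef_pos: [0.4863, 0.1693, 0.2501]
tool_rot: [[0.186, 0.983, 0.0], [0.983, -0.186, -0.0], [-0.0, 0.0, -1.0]]
wrist_force: [0.9, -0.4, 0.9]
width: 0.06
grip_force: 0.0
```

>>> {"method": "servo_tool", "body": {"deltas": [[[0.04,0,0],[0,0,0],0.06],[[0.08,0,0],[0,0,0],0.06],[[0.12,0,0],[0,0,0],0.06],[[0.15,0,0],[0,0,0],0.06],[[0.15,0,0],[0,0,0],0.06],[[0.15,0,0],[0,0,0],0.06]]}}

```text
time_s: 2.35
eef_pos: [0.5134, 0.3151, 0.2495]
tool_rot: [[0.185, 0.983, -0.001], [0.983, -0.185, -0.001], [-0.001, -0.001, -1.0]]
wrist_force: [-0.7, 0.8, -0.3]
width: 0.0603
grip_force: 0.0
```

```bash
python3 go.py 0.513,0.317,0.25,-0.187; python3 - <<'E'
from workcell import arm
import cv2,pickle
s=arm.sense();w=arm.capture('wrist');pickle.dump((s,w),open('w1.pkl','wb'))
cv2.imwrite('pics/w1.png',w['img'][:,:,::-1]);print(w['K'],w['T_tool_cam'])
E
```

```text
0.513,0.317,0.25,-0.187 [ 0.0018 -0.0008 -0.0005] [-0.001  0.001  0.001]
2.35 [0.5134 0.3151 0.2495] 0.0603 [-0.7  0.8 -0.3] [ 0.42  0.37  0.16  1.37 -0.    2.17] 0.0
[[297.31863964   0.         253.0259407 ]
 [  0.         297.31863964 191.44965734]
 [  0.           0.           1.        ]] [[ 1.42089027e-05 -9.46146318e-01 -3.23739315e-01  8.34683682e-02]
 [ 9.99999702e-01 -2.36458989e-04  7.34954603e-04  8.31104265e-04]
 [-7.71925663e-04 -3.23739229e-01  9.46146033e-01 -1.43284224e-01]
 [ 0.00000000e+00  0.00000000e+00  0.00000000e+00  1.00000000e+00]]
```

View pics/w1.png

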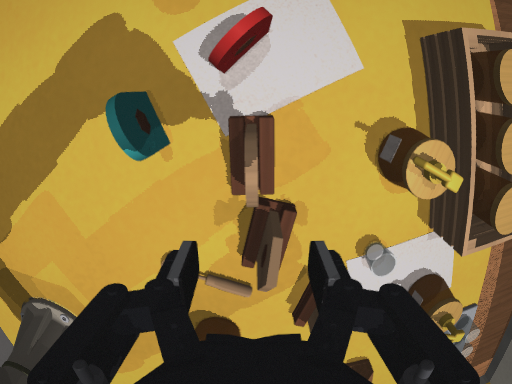

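The wrist view shows the red look-alike at (240,40) and turquoise at (137,125). Two wooden plaques in stands appear at (251,155) and (268,245). I'll project my estimate into this view to see which one it lands on.

```bash
cat >> h.py <<'E'
def wproj(s,w,P):
    T=w['T_tool_cam'];t=(np.atleast_2d(P)-s['eef_pos'])@np.array(s['tool_rot']);C=(t-T[:3,3])@T[:3,:3]
    rho=np.hypot(C[:,0],C[:,1]);th=np.arctan2(rho,C[:,2]);K=w['K']
    return np.c_[K[0,0]*th*C[:,0]/rho+K[0,2],K[1,1]*th*C[:,1]/rho+K[1,2]]
E
python3 - <<'E'
from h import *
s,w=pickle.load(open('w1.pkl','rb'))
v=[.5135,.3173,-.187]
print(wproj(s,w,place(v,[(.028,.05,.03),(-.028,.05,.03),(.028,-.05,.03),(-.028,-.05,.03),(0,0,.128),(0,.04,.08),(0,-.04,.08)])).round(1))
E
```

```text
[[275.1 119. ]
 [229.  118.9]
 [273.6 196.5]
 [230.5 196.4]
 [251.7 181.9]
 [251.9 132.3]
 [251.9 203.2]]
```

The prediction matches the upper stand, at columns 229–275 and rows 119–196 (seen at 229–275, 116–195). So the arched plaque is at (251,155) and the other one is the gabled plaque. I'll descend and grip.

>>> {"method": "servo_tool", "body": {"deltas": [[[0.002,0,0.04],[0,0,0],0.06],[[0.003,0,0.08],[0,0,0],0.06],[[0.003,0,0.12],[0,0,0],0.06],[[0.003,0,0.145],[0,0,0],0.06],[[0.003,0,0.16],[0,0,0],0.06],[[0.003,0,0.166],[0,0,0],0.06],[[0.003,0,0.166],[0,0,0],0.06]]}}

```text
time_s: 3.1
eef_pos: [0.5141, 0.3165, 0.0839]
tool_rot: [[0.187, 0.982, -0.001], [0.982, -0.187, -0.001], [-0.001, -0.001, -1.0]]
wrist_force: [0.2, -0.5, 0.8]
width: 0.0598
grip_force: 0.0
```

>>> {"method": "servo_tool", "body": {"deltas": [[[0,0,0],[0,0,0],0.03],[[0,0,0],[0,0,0],0.02],[[0,0,0],[0,0,0],0.01],[[0,0,0],[0,0,0],0.004],[[0,0,0],[0,0,0],0.004],[[0,0,0],[0,0,0],0.004],[[0,0,0],[0,0,0],0.004],[[0,0,0],[0,0,0],0.004]], "force": 40}}

```text
time_s: 3.9
eef_pos: [0.5147, 0.3181, 0.0852]
tool_rot: [[0.186, 0.983, 0.001], [0.983, -0.186, 0.0], [0.001, 0.001, -1.0]]
wrist_force: [-0.4, -0.5, 5.1]
width: 0.0115
grip_force: 44.8
```

Gripped at 11.5 mm, which matches the plaque's thickness. I lift it straight out.

>>> {"method": "servo_tool", "body": {"deltas": [[[0,0,-0.01],[0,0,0],0.004],[[0,0,-0.025],[0,0,0],0.004],[[0,0,-0.045],[0,0,0],0.004],[[0,0,-0.075],[0,0,0],0.004],[[0,0,-0.11],[0,0,0],0.004],[[0,0,-0.145],[0,0,0],0.004],[[0,0,-0.175],[0,0,0],0.004],[[0,0,-0.175],[0,0,0],0.004]]}}

```text
time_s: 4.7
eef_pos: [0.5165, 0.3187, 0.2647]
tool_rot: [[0.186, 0.983, 0.008], [0.983, -0.186, 0.003], [0.005, 0.007, -1.0]]
wrist_force: [1.1, 0.2, -1.3]
width: 0.0115
grip_force: 43.9
```

```bash
python3 go.py 0.566,-0.2044,0.26,-0.046
```

```text
0.566,-0.2044,0.26,-0.046 [-0.5048  0.1458  0.0034] [ 0.008 -0.004 -0.141]
4.7 [0.5165 0.3187 0.2647] 0.0115 [ 1.1  0.2 -1.3] [ 0.42  0.36  0.2   1.4  -0.    2.18] 43.9
```

>>> {"method": "servo_tool", "body": {"deltas": [[[-0.025,0.007,0.0],[0,0,-0.01],0.004],[[-0.065,0.018,0],[0,0,-0.03],0.004],[[-0.105,0.03,0],[0,0,-0.05],0.004],[[-0.145,0.042,0],[0,0,-0.07],0.004],[[-0.185,0.053,0],[0,0,-0.09],0.004],[[-0.225,0.065,0],[0,0,-0.1],0.004],[[-0.265,0.077,0],[0,0,-0.12],0.004],[[-0.305,0.088,0],[0,0,-0.141],0.004]]}}

```text
time_s: 5.5
eef_pos: [0.5437, 0.0001, 0.2584]
tool_rot: [[0.045, 0.999, -0.001], [0.999, -0.045, -0.0], [-0.0, -0.001, -1.0]]
wrist_force: [0.2, 0.0, -1.4]
width: 0.0115
grip_force: 43.8
```

```bash
python3 go.py 0.566,-0.2044,0.26,-0.046
```

```text
0.566,-0.2044,0.26,-0.046 [-0.2033  0.0315 -0.0016] [-0.001  0.     0.001]
5.5 [5.437e-01 1.000e-04 2.584e-01] 0.0115 [ 0.2  0.  -1.4] [-0.15  0.25  0.02  1.35 -0.    1.47] 43.8
```

>>> {"method": "servo_tool", "body": {"deltas": [[[-0.04,0.006,0],[0,0,0],0.004],[[-0.08,0.012,0],[0,0,0],0.004],[[-0.12,0.018,0],[0,0,0],0.004],[[-0.155,0.024,0],[0,0,0],0.004],[[-0.185,0.029,0],[0,0,0],0.004],[[-0.2,0.031,0],[0,0,0],0.004],[[-0.2,0.031,0],[0,0,0],0.004],[[-0.2,0.031,0],[0,0,0],0.004]]}}

```text
time_s: 6.3
eef_pos: [0.5656, -0.1988, 0.2587]
tool_rot: [[0.046, 0.999, -0.001], [0.999, -0.046, 0.001], [0.001, -0.001, -1.0]]
wrist_force: [0.1, -0.3, -1.6]
width: 0.0116
grip_force: 43.9
```

```bash
python3 go.py 0.566,-0.2044,0.26,-0.046; python3 - <<'E'
from workcell import arm
import cv2,pickle,numpy as np
from h import *
s=arm.sense();d={n:arm.capture(n) for n in('wrist','scene','side')};pickle.dump((s,d),open('c2.pkl','wb'))
v=[.5663,-.2044,-.0458]
L=[(-.06,-.045,.087),(-.06,.045,.087),(.06,-.045,.087),(.06,.045,.087),(-.03,-.055,.06),(-.03,.055,.06),(.03,-.055,.06),(.03,.055,.06),(0,.055,.012),(0,-.055,.012)]
P=place(v,L)
im={}
for n in d:
    i=d[n]['img'][:,:,::-1].copy();q=wproj(s,d[n],P) if n=='wrist' else proj(d[n],P)
    if n=='wrist':print(q.round(1))
    for k,(x,y) in enumerate(q):
        if n=='wrist':cv2.circle(i,(int(round(x)),int(round(y))),1,(0,255,0) if k<8 else (255,0,255),-1)
    im[n]=i
a=im['wrist'];b=np.vstack([cv2.resize(im['scene'][170:320,90:290],(288,216)),cv2.resize(im['side'][20:180,240:453],(288,216))])
cv2.imwrite('pics/c2.png',np.hstack([cv2.copyMakeBorder(a,0,48,0,0,cv2.BORDER_CONSTANT),b]))
E
```

```text
0.566,-0.2044,0.26,-0.046 [-0.0056  0.0007 -0.0013] [-0.001 -0.001 -0.   ]
6.3 [ 0.5656 -0.1988  0.2587] 0.0116 [ 0.1 -0.3 -1.6] [-0.47  0.36  0.18  1.39  0.    1.14] 43.9
[[201.5 212.9]
 [197.4 135.5]
 [304.8 212.9]
 [308.9 135.4]
 [229.2 212. ]
 [227.  123.2]
 [277.2 212. ]
 [279.3 123.2]
 [253.2 119.4]
 [253.2 198.7]]
```

View pics/c2.png

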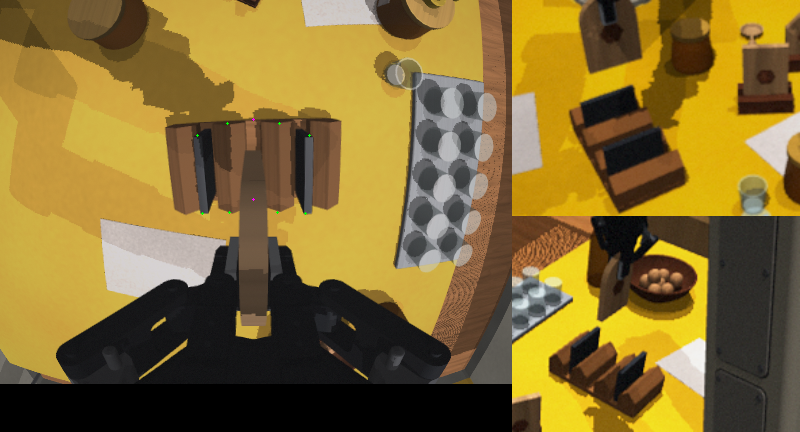

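The model overlays the rack to about 2–3 px, and the slot lies directly under the plaque, which hangs upright around column 253. I lower it in two stages, watching the force.

>>> {"method": "servo_tool", "body": {"deltas": [[[-0.003,0.0005,0.03],[0,0,0],0.004],[[-0.004,0.0005,0.065],[0,0,0],0.004],[[-0.004,0.0005,0.095],[0,0,0],0.004],[[-0.004,0.0005,0.12],[0,0,0],0.004],[[-0.004,0.0005,0.135],[0,0,0],0.004],[[-0.004,0.0005,0.145],[0,0,0],0.004],[[-0.004,0.0005,0.153],[0,0,0],0.004],[[-0.004,0.0005,0.158],[0,0,0],0.004]]}}

```text
time_s: 7.25
eef_pos: [0.5666, -0.2031, 0.1013]
tool_rot: [[0.045, 0.999, 0.001], [0.999, -0.045, -0.0], [-0.0, 0.001, -1.0]]
wrist_force: [-0.0, -0.3, -1.0]
width: 0.0112
grip_force: 43.8
```

>>> {"method": "servo_tool", "body": {"deltas": [[[0,0,0.002],[0,0,0],0.004],[[0,0,0.004],[0,0,0],0.004],[[0,0,0.006],[0,0,0],0.004],[[0,0,0.007],[0,0,0],0.004],[[0,0,0.007],[0,0,0],0.004]]}}

```text
time_s: 7.75
eef_pos: [0.5663, -0.2036, 0.0944]
tool_rot: [[0.046, 0.999, 0.0], [0.999, -0.046, -0.0], [-0.0, 0.0, -1.0]]
wrist_force: [-0.2, 0.5, -1.3]
width: 0.0115
grip_force: 43.8
```

No lateral force, so the plaque is well inside the slot. I continue gently until it touches the floor.

>>> {"method": "servo_tool", "body": {"deltas": [[[0,0,0.001],[0,0,0],0.004],[[0,0,0.002],[0,0,0],0.004],[[0,0,0.003],[0,0,0],0.004],[[0,0,0.004],[0,0,0],0.004],[[0,0,0.004],[0,0,0],0.004]]}}

```text
time_s: 8.25
eef_pos: [0.5662, -0.2035, 0.0901]
tool_rot: [[0.046, 0.999, -0.0], [0.999, -0.046, 0.0], [0.0, -0.0, -1.0]]
wrist_force: [0.1, -0.1, -1.8]
width: 0.0117
grip_force: 43.8
```

>>> {"method": "servo_tool", "body": {"deltas": [[[0,0,0.001],[0,0,0],0.004],[[0,0,0.002],[0,0,0],0.004],[[0,0,0.002],[0,0,0],0.004]]}}

```text
time_s: 8.55
eef_pos: [0.5665, -0.2037, 0.0893]
tool_rot: [[0.046, 0.999, 0.001], [0.999, -0.046, -0.001], [-0.001, 0.001, -1.0]]
wrist_force: [-2.3, -0.1, 4.1]
width: 0.0116
grip_force: 44.7
```

Contact at TCP z 0.089, as predicted for the slot floor, with 4 N upward. I open the fingers narrowly to stay clear of the slates, then rise.

>>> {"method": "servo_tool", "body": {"deltas": [[[0,0,0],[0,0,0],0.016],[[0,0,0],[0,0,0],0.022],[[0,0,0],[0,0,0],0.03],[[0,0,0],[0,0,0],0.036],[[0,0,0],[0,0,0],0.036],[[0,0,0],[0,0,0],0.036]]}}

```text
time_s: 9.15
eef_pos: [0.5663, -0.2035, 0.0882]
tool_rot: [[0.046, 0.999, -0.0], [0.999, -0.046, -0.0], [-0.0, -0.0, -1.0]]
wrist_force: [0.9, 0.4, 0.3]
width: 0.0355
grip_force: 0.0
```

>>> {"method": "servo_tool", "body": {"deltas": [[[0,0,-0.015],[0,0,0],0.036],[[0,0,-0.04],[0,0,0],0.036],[[0,0,-0.07],[0,0,0],0.036],[[0,0,-0.105],[0,0,0],0.036],[[0,0,-0.14],[0,0,0],0.036],[[0,0,-0.17],[0,0,0],0.036],[[0,0,-0.19],[0,0,0],0.036],[[0,0,-0.19],[0,0,0],0.036]]}}

```text
time_s: 9.95
eef_pos: [0.5677, -0.2042, 0.2819]
tool_rot: [[0.046, 0.999, 0.006], [0.999, -0.046, -0.003], [-0.003, 0.006, -1.0]]
wrist_force: [-0.2, -0.5, 0.2]
width: 0.0359
grip_force: 0.0
```

```bash
python3 - <<'E'
from workcell import arm
import cv2,pickle,numpy as np
from h import *
s=arm.sense();d={n:arm.capture(n) for n in('wrist','scene','side')}
v=[.5663,-.2035,-.0458]
P=place(v,[(0,0,.132),(0,.04,.092),(0,-.04,.092)])
im={}
for n in d:
    i=d[n]['img'][:,:,::-1].copy()
    for x,y in (wproj(s,d[n],P) if n=='wrist' else proj(d[n],P)):cv2.circle(i,(int(round(x)),int(round(y))),1,(0,255,0),-1)
    im[n]=i
b=np.vstack([cv2.resize(im['scene'][140:320,110:350],(400,300)),cv2.resize(im['side'][70:295,150:450],(400,300))])
cv2.imwrite('pics/c3.png',np.hstack([cv2.copyMakeBorder(cv2.resize(im['wrist'],(400,300)),0,300,0,0,cv2.BORDER_CONSTANT),b]))
print(s['time_s'],s['eef_pos'],s['wrist_force'])
E
```

```text
9.95 [ 0.56769042 -0.20416753  0.28189281] [-0.19399676 -0.52329961  0.21366562]
```

View pics/c3.png

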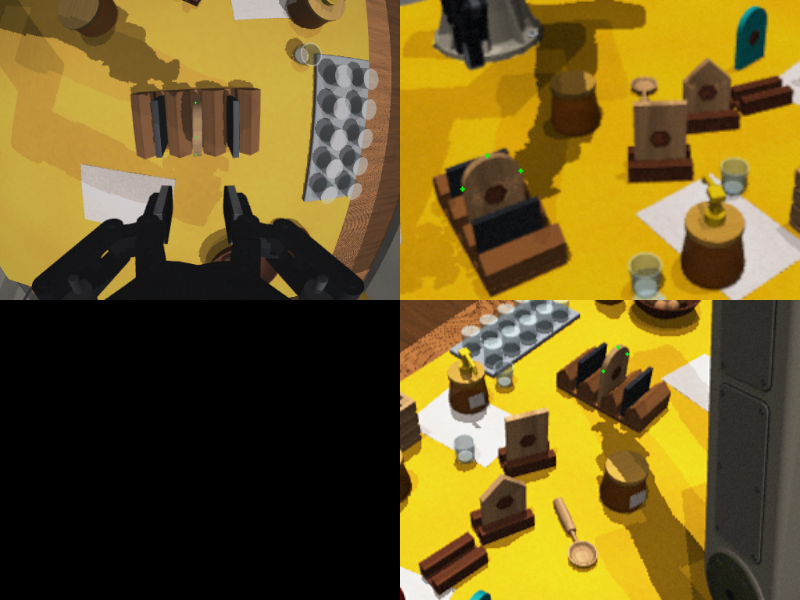

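The arched plaque stands upright and centred in the middle slot, at (492,190) in the scene panel and (614,370) in the side panel, matching the model points. The square and gabled plaques are still in their stands, and the gripper is clear. I hand it in.

```bash
python3 -c "
from workcell import arm
print(arm.close_job())"
```

```text
the job is handed in; nothing more can be done
None
```

The arched plaque is upright on the floor of the middle slot, centred between the two slates and released. The square and gabled plaques were not touched, and the job was handed in at about 10 s; no verdict came back.

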